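# Open a terminal cover on the repair bench

### The job

On the repair board, press the orange snap tab all the way down so that it frees the white terminal cover, then push the cover along its guides, off its seat and over the pressed tab, until the whole cover lies flat on the blue pad. Only press and push: do not pick up the cover, and leave the bottle, the spool and the screwdriver where they are.

Things in the scene. Friction and masses are not known exactly. Their poses are not given: they have to be found in the camera images.
- board: Fixed plywood board, 300 mm (its x) by 340 mm (its y), 12 mm thick; origin at the centre of its underside on the bench, z up. Along its y axis, at x = 0, in a row: black terminal housing (y -140 to -50 mm) with the cover in it, orange tab (y -50 to -14 mm), blue pad (y -10 to +110 mm). The cover is pushed towards the board's +y. Bystanders stand 80 mm or more to the sides (x).
- seat_center (a point): Centre of the seat in the black housing, at (0, -94, 42) mm in the board's frame. The housing is 76 mm wide; its side walls end in lips over the cover's edges, lip tops at z = 53 mm, 54 mm clear between them. At its -y end a low stop reaches z = 45 mm: above it a finger has free room behind the cover's rib.
- pad_center (a point): Centre of the blue pad's upper face, at (0, 50, 38) mm in the board's frame. The pad is 120 x 120 mm, so a cover centred here has 20 mm to spare before and behind.
- tab (a joint): Travel of the snap tab in m: 0 is up (it blocks the cover), 0.013 is fully down at its stop, with its top 2 mm below the seat. The cover is free from about 0.0115. It moves straight down, takes about 5 to 6 N against friction, has no return spring and stays where it is left.
- tab_top (a point): Centre of the top of the orange snap tab, 40 mm (board x) by 36 mm (board y); moves with the tab: 53 mm above the bench when up, 40 mm fully down. The cover's end is about 22 mm away towards the board's -y, its plate's top at 48 mm; towards +y is the pad, lower (38 mm) than the pressed tab.
- cover: White plastic cover, about 0.08 kg, loose in its guides: plate 60 mm (its x) by 80 mm (its y), 6 mm thick, with a rib across it (44 mm along x, 8 mm thick), 24 mm high from the underside, its middle 30 mm from the plate's middle towards -y. Origin at the centre of the underside; axes parallel to the board's at the start.
- rib_back (a point): Middle of the rib's rear face, the face to push on (it looks to the cover's -y): 34 mm from the cover's middle towards -y and 15 mm above the underside; at the start 57 mm above the bench. The rib's top is 9 mm higher, the plate's upper face 9 mm lower.
- flux_mid (a point): Bystander: white flux bottle with a steel cap, 48 mm across, 85 mm high, standing on the board; point half-way up on its axis. To be left alone.
- spool_mid (a point): Bystander: solder spool with red ends and a grey winding, 52 mm across, 44 mm high, standing on the board; point half-way up on its axis. To be left alone.
- driver_grip (a point): Bystander: screwdriver with a red handle, 170 mm long, lying on the board beside the pad; point in the handle. To be left alone.
Not all that is in view belongs to the job. What is shaped like the cover but pink or purple is not meant.

How it is judged:
On the way, in this order (a step that is already met when the one before it is completed fails the run):
1. the snap tab is pressed down, with the cover still on its seat (value of joint tab above 0.011 m and y of cover in the frame of board below -0.08 m), for 0.1 s.
2. the cover has been pushed off its seat onto the pad (y of cover in the frame of board above 0.024 m), for 0.1 s.
At the end, for the whole second after the job is handed in: The tab is still down (at least 11 mm) and the cover is at rest, flat (within 0.1 rad) on the blue pad, its middle within 26 mm along the push and 30 mm across it of the pad's centre; the bottle, spool and screwdriver are within 20 mm of where they were (y of cover in the frame of board between 0.024 and 0.076 m and x of cover in the frame of board between -0.03 and 0.03 m and height (world z) of cover between 0.034 and 0.042 m and angle between cover's own z axis and vertical below 0.1 rad and linear speed of cover below 0.01 m/s and value of joint tab above 0.011 m and distance of each of flux_mid, spool_mid, driver_grip from where it was at the start of the episode below 0.02 m); the robot touches nothing.
It fails at once if the cover is lifted (more than 15 mm above its seat) or tipped up (height (world z) of cover above 0.057 m or angle between cover's own z axis and vertical above 0.5 rad).
It fails at once if a bystander is pushed away or lifted (distance of any of flux_mid, spool_mid, driver_grip from where it was at the start of the episode above 0.02 m).
It also fails if it takes over 45 s, if anything falls off the work surface, if the arm or the gripper's body presses on something with over 40 N, if the wrist force passes 120 N, or if a joint passes its speed limit or range.

### The arm

A 7-joint arm with a two-finger parallel gripper is mounted at the origin on the work surface. World frame = base frame: x ahead of the robot, y to its left, z up, the work surface at z = 0. Lengths are in m, angles in rad, forces in N, time in s.
With the tool pointing down it reaches from about 0.425 to 0.875 m from the base axis. Payload 8.4 kg.
Tool frame: the origin (TCP) lies between the finger pads; the fingertips stand 14 mm ahead of it and the grasp point (between the pads) lies 5 mm behind it (bot.tip_extent is the z of the fingertips in the tool frame, in m); z points along the fingers, y is the line along which they close (so a half turn about z gives the same grasp; the last joint's range is limited). The gripper opens to 85 mm and grips with 20 to 120 N. Pads are 22 mm wide; open, the fingers measure 114 mm over their backs; the gripper's body (76 mm by 85 mm) begins 54 mm behind the grasp point. The pads swing forward as they close: fully open they stand 13 mm farther back than shut.
Start: joints at [1.039, 0.333, 0.04, 1.465, -0.013, 1.343, -0.059], TCP at [0.273, -0.59, 0.245] pointing down, gripper open.
Joint ranges: [-2.58, 2.58], [-0.38, 2.09], [-1.3, 1.39], [0.25, 2.4], [-1.5, 4.64], [0.08, 2.09], [-2.65, 2.65]. Speed limits (rad/s): [2.22, 2.22, 2.79, 2.79, 3.14, 3.14, 3.14].

### API

Orientations are given as [roll, pitch, yaw] about the fixed x, y, z axes, in that order (R = Rz(yaw) Ry(pitch) Rx(roll)).
In Python, from bench import bot gives the robot as it stands. The module is installed in compiled form; this text tells all that it offers.
- The arm moves only by the shell command python3 -m pendant 'ROWS' [OPENING]. ROWS is text: rows parted by semicolons, each of 6 numbers parted by spaces: the shift along the tool's x, y, z in mm, then the turn, a rotation vector about the tool's x, y, z in degrees. In form: dx dy dz ax ay az; .... A call has 1 to 8 rows; each row is the pose to reach, as a shift and turn from the pose commanded when the call began, along the tool's axes at that moment; what a row does not reach only later rows make up. A row lasts 1/8 s, in which the tool goes at most 62.5 mm and 10.7 degrees, less where a joint would pass 70% of its speed; a pose out of reach is approached as far as the arm can. A call with a gripper value outside its range is refused whole. OPENING is the closure, from -1 (fully open) to 1 (shut), set as the call begins (- or left out, the last holds). The fingers move at their own pace and stop on an object; the grip force is fixed at half the most. Time passes only in rows, so rows that repeat a pose let the fingers close. It gives the time, the measured TCP pose, the force, the opening and the grip force at its end, in the units of the state.
- bot.get_state(): the state, without advancing time (a new reading comes with each control period).
- bot.grab_frame(name): name is "side" or "top"; returns (picture, depth): 384x512x3 uint8, red, green, blue; 384x512 float32, m along the optical axis (not along the pixel's ray), 0 where there is no reading.
- bot.calibration(name): a dict with "mtx" (3x3 intrinsics, pixels), "world_from_camera" (4x4, takes a point from camera to world coordinates). Camera axes: x right, y down, z forward; pixel columns grow to the right and rows downward; lengths in m; the calibration is good to about 2 mm. A picture is of the moment at which its call begins. calibration takes no time and is no camera call.
- bot.hand_in(): hands the job in; it is judged then, once.
The state is a dict: "time_s": time; "qpos": joint angles; "joint_vel": joint speeds; "effort": joint torques, N m; "tcp_pos": TCP position; "eef_rot": TCP orientation; "force": force on the tool from outside, world axes, zero at the start; "ft_torque": the same for the moment, N m; "finger_gap": finger opening in m; "finger_force": force on a finger pad.
Only numpy, scipy, OpenCV 4.12 (cv2) and the standard library are available. Lean on these libraries where they do the work, as an engineer would, in place of code of your own. Each camera call takes 0.05 s, during which the arm holds its last target. There are 200 camera calls.

## Working session

There is one attempt and no reset: what is moved stays moved. The work goes in short steps, Python scripts to look and compute and a shell command to move; the robot and the scene stay as the last step left them, time stands still between calls to the robot, and variables do not carry over. Pictures are saved under pics/ and viewed, at most 10 in all, crops included, and the job is handed in when it is done.

```bash
mkdir -p pics; cat > h.py <<'E'
import numpy as np, cv2
from bench import bot
def grab(n,f=None):
    im,d=bot.grab_frame(n)
    if f: cv2.imwrite('pics/'+f,cv2.cvtColor(im,cv2.COLOR_RGB2BGR))
    return im,d
def ray(n,u,v,z):
    c=bot.calibration(n);K=c['mtx'];T=c['world_from_camera']
    d=T[:3,:3]@np.linalg.inv(K)@np.array([u,v,1.]);o=T[:3,3]
    return o+d*(z-o[2])/d[2]
def pts(n,d):
    c=bot.calibration(n);K=c['mtx'];T=c['world_from_camera']
    v,u=np.indices(d.shape);p=np.stack([(u-K[0,2])/K[0,0]*d,(v-K[1,2])/K[1,1]*d,d],-1)
    return p@T[:3,:3].T+T[:3,3]
E
python3 - <<'E'
from h import *
a,d=grab('top');b,_=grab('side')
cv2.imwrite('pics/top1.png',cv2.cvtColor(a,cv2.COLOR_RGB2BGR));cv2.imwrite('pics/side1.png',cv2.cvtColor(b,cv2.COLOR_RGB2BGR))
s=bot.get_state();print(s['tcp_pos'],s['eef_rot'],s['finger_gap'],s['force'],bot.tip_extent,s['time_s'])
for n in('top','side'):print(bot.calibration(n)['world_from_camera'].round(3))
E
```

```text
[ 0.27245605 -0.58970333  0.24451299] [-3.14012713e+00  6.91598941e-05  4.32838074e-01] 0.08579311105572773 [ 0.37591392  0.2976121  -0.64998819] 0.014 0.1
[[ 0.02  -0.991  0.134  0.501]
 [-1.    -0.022 -0.016  0.001]
 [ 0.019 -0.134 -0.991  0.729]
 [ 0.     0.     0.     1.   ]]
[[-0.692 -0.515  0.506  0.096]
 [-0.722  0.496 -0.481  0.464]
 [-0.003 -0.699 -0.715  0.752]
 [ 0.     0.     0.     1.   ]]
```

View pics/top1.png

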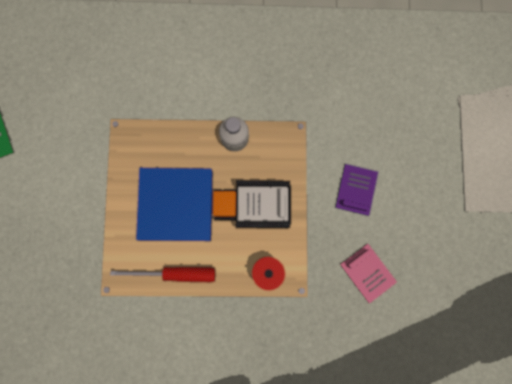

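View pics/side1.png

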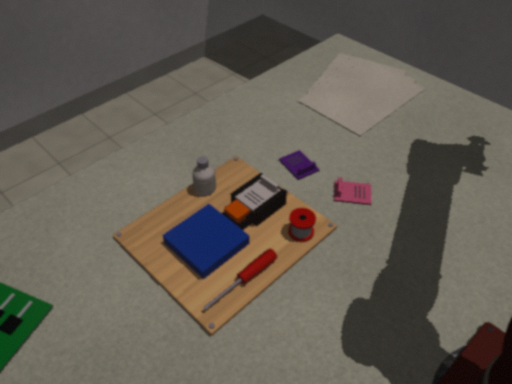

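Top view: the board lies around (205,208). The cover is at (265,204) in the black housing, with its rib on the right. The tab is at (224,204) and the pad at (175,204). Could be taken for the cover: white plate (265,204), purple plate (357,190), pink plate (368,273), paper (490,150). By the description it is the white one in the housing; I'll check it in a crop and measure.

```bash
python3 - <<'E'
from h import *
a,d=grab('top')
c=cv2.resize(a[170:240,120:310],None,fx=4,fy=4,interpolation=cv2.INTER_CUBIC);cv2.imwrite('pics/crop1.png',cv2.cvtColor(c,cv2.COLOR_RGB2BGR))
h=cv2.cvtColor(a,cv2.COLOR_RGB2HSV)
def rect(lo,hi,z,box,name):
    m=np.zeros(h.shape[:2],np.uint8);x0,x1,y0,y1=box
    m[y0:y1,x0:x1]=cv2.inRange(h,np.array(lo),np.array(hi))[y0:y1,x0:x1]
    k=max(cv2.findContours(m,cv2.RETR_EXTERNAL,cv2.CHAIN_APPROX_NONE)[0],key=cv2.contourArea)
    P=np.array([ray('top',u,v,z)[:2] for u,v in k[:,0]],np.float32)
    r=cv2.minAreaRect(P*1000);print(name,np.round(r[0],1),np.round(r[1],1),round(r[2],2),cv2.boundingRect(k));return P
rect((100,120,40),(125,255,255),.038,(100,240,140,260),'pad')
rect((5,150,120),(16,255,255),.053,(205,245,180,230),'tab')
rect((0,0,120),(180,60,255),.048,(230,300,180,230),'cover')
rect((0,0,0),(180,255,50),.053,(230,300,170,240),'housing')
w=cv2.inRange(h,np.array((8,50,60)),np.array((28,220,255)))
rect((8,50,60),(28,220,255),.012,(90,320,110,310),'board')
P=pts('top',d)
for u,v in((278,204),(282,204),(265,204),(224,204),(175,204),(265,272),(233,124)):print((u,v),P[v,u].round(4))
E
```

```text
pad [574.4 123.8] [116.3 117.8] 0.79 (137, 168, 75, 72)
tab [575.   42.7] [38.7 35.2] 1.52 (213, 191, 23, 25)
cover [576.2 -19.1] [53.5 79.3] 1.2 (238, 187, 50, 34)
housing [544.6 -14.4] [94.1 14.1] 88.02 (230, 217, 60, 10)
board [574.6  75.1] [302.4 342.6] 0.71 (100, 118, 209, 180)
(278, 204) [ 0.576  -0.0441  0.0459]
(282, 204) [ 0.5739 -0.049   0.0664]
(265, 204) [ 0.5749 -0.0228  0.052 ]
(224, 204) [0.5736 0.0428 0.0509]
(175, 204) [0.5729 0.1226 0.0411]
(265, 272) [ 0.468  -0.0245  0.0571]
(233, 124) [0.6914 0.0298 0.0992]
```

View pics/crop1.png

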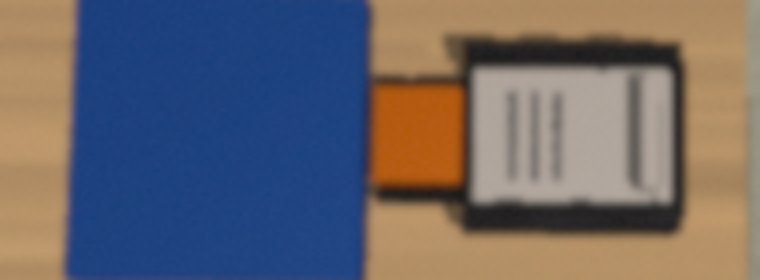

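The crop confirms it: white cover with the rib at the far right (−y) end, next to the orange tab. Board centre is ≈ (574.6, 75.1) mm, yaw ≈ 0.013. The tab is at (575, 43), the cover at (576, -19) and the pad at (574, 125). I'll use closed fingers at yaw ≈ 1.584 so their 22 mm width lies along the push.

```bash
cat >> h.py <<'E'
from scipy.spatial.transform import Rotation as R
def go(tip):   # tip: world mm target of fingertip; pointing down, yaw 1.584
    s=bot.get_state();r=R.from_euler('xyz',s['eef_rot']);t=R.from_euler('xyz',[np.pi,0,1.584])
    p=np.array(tip)/1000+[0,0,bot.tip_extent]
    print('rows',(r.inv().apply(p-s['tcp_pos'])*1000).round(1),np.degrees((r.inv()*t).as_rotvec()).round(2),'F',np.round(s['force'],1),'t',round(s['time_s'],2))
E
python3 -m pendant '540 -448 0 0 0 -65.9; 540 -448 0 0 0 -65.9; 540 -448 0 0 0 -65.9; 540 -448 0 0 0 -65.9; 540 -448 0 0 0 -65.9; 540 -448 0 0 0 -65.9; 540 -448 0 0 0 -65.9; 540 -448 0 0 0 -65.9' 1
python3 -c "
from h import *
go([575,43,110])"
```

```text
time_s: 1.15
tcp_pos: [0.4884, -0.137, 0.2454]
eef_rot: [3.141, 0.0, 1.583]
force: [0.9, -0.7, -0.3]
finger_gap: 0.0002
finger_force: 0.0
rows [179.   88.7 121.4] [ 0.01  0.02 -0.06] F [ 0.9 -0.7 -0.3] t 1.15
```

```bash
python3 -m pendant '179 88.7 60 0 0 0; 179 88.7 60 0 0 0; 179 88.7 60 0 0 0; 179 88.7 60 0 0 0; 179 88.7 121 0 0 0; 179 88.7 121 0 0 0; 179 88.7 121 0 0 0' 1
python3 -c "
from h import *
go([575,43,60])"
```

```text
time_s: 2.02
tcp_pos: [0.5751, 0.041, 0.1259]
eef_rot: [3.141, -0.0, 1.582]
force: [0.2, 0.3, 0.6]
finger_gap: 0.0001
finger_force: 0.0
rows [ 2.  -0.1 51.9] [ 0.05 -0.01 -0.09] F [0.2 0.3 0.6] t 2.02
```

```bash
python3 -m pendant '2 0 52 0 0 0; 2 0 52 0 0 0; 2 0 52 0 0 0; 2 0 52 0 0 0'
python3 - <<'E'
from h import *
go([575,43,40]);a,_=grab('side')
cv2.imwrite('pics/s2.png',cv2.cvtColor(cv2.resize(a[120:300,100:350],None,fx=3,fy=3),cv2.COLOR_RGB2BGR))
E
```

```text
time_s: 2.52
tcp_pos: [0.576, 0.0432, 0.0748]
eef_rot: [3.138, 0.0, 1.583]
force: [0.3, -0.5, 0.4]
finger_gap: -0.0004
finger_force: 0.0
rows [-0.2 -1.1 20.8] [ 0.19  0.   -0.08] F [ 0.3 -0.5  0.4] t 2.52
```

View pics/s2.png

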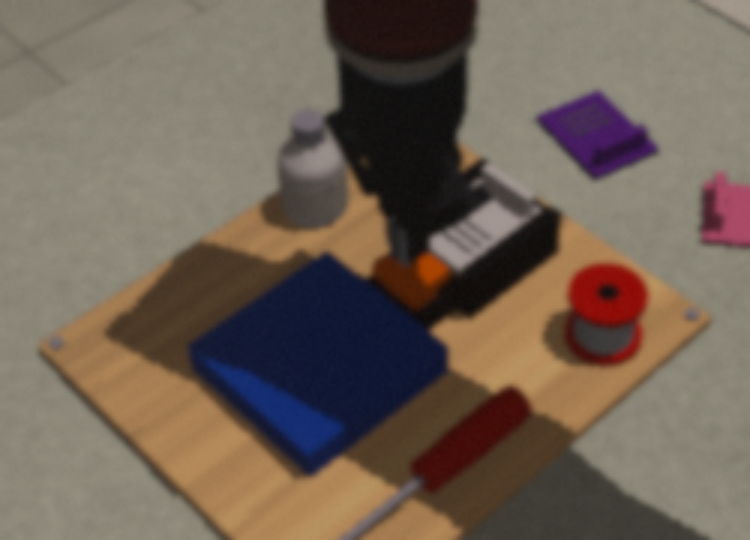

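The fingers are over the tab (crop ~(400,270)), clear of the bottle and cover. Pressing in steps.

```bash
python3 -m pendant '0 0 6 0 0 0; 0 0 10 0 0 0; 0 0 14 0 0 0; 0 0 17 0 0 0; 0 0 18 0 0 0; 0 0 19 0 0 0; 0 0 19 0 0 0'
```

```text
time_s: 3.45
tcp_pos: [0.5749, 0.0432, 0.0541]
eef_rot: [3.141, 0.0, 1.583]
force: [-1.6, -0.4, 10.1]
finger_gap: 0.0003
finger_force: 5.3
```

```bash
python3 -m pendant '0 0 1 0 0 0; 0 0 1.5 0 0 0; 0 0 2 0 0 0; 0 0 2 0 0 0'
```

```text
time_s: 3.95
tcp_pos: [0.575, 0.0432, 0.0539]
eef_rot: [3.141, 0.001, 1.583]
force: [-9.7, -2.3, 30.0]
finger_gap: -0.0002
finger_force: 15.0
```

The tab is at its stop (tip z 40, force rising). Lifting and moving behind the rib.

```bash
python3 -m pendant '0 0 -52 0 0 0; 0 0 -52 0 0 0; -123 1 -52 0 0 0; -123 1 -52 0 0 0; -123 1 -52 0 0 0; -123 1 -52 0 0 0'
python3 - <<'E'
from h import *
go([576.5,-80,52]);a,d=grab('side');b,_=grab('top')
c=np.vstack([cv2.resize(a[140:260,150:350],None,fx=2.4,fy=2.4),cv2.resize(b[160:250,120:320],None,fx=2.4,fy=2.4)])
cv2.imwrite('pics/s3.png',cv2.cvtColor(c,cv2.COLOR_RGB2BGR))
E
```

```text
time_s: 4.7
tcp_pos: [0.5766, -0.0793, 0.1025]
eef_rot: [-3.14, -0.001, 1.583]
force: [0.2, 1.4, 0.7]
finger_gap: 0.0002
finger_force: 0.0
rows [-0.8 -0.  36.5] [-0.07 -0.05 -0.08] F [0.2 1.4 0.7] t 4.7
```

View pics/s3.png

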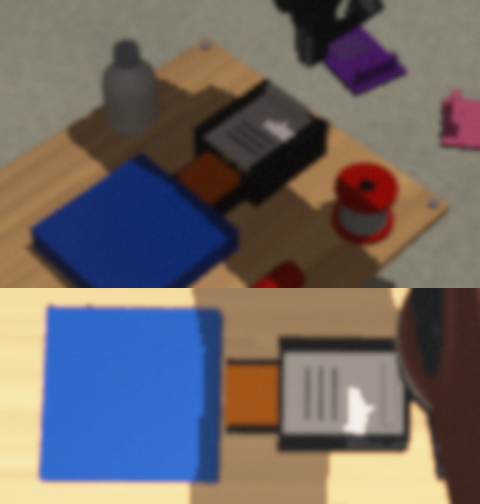

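The tab is flush and down, the cover is unmoved, and the fingers are behind the housing. Descend, then approach gently.

```bash
python3 -m pendant '0 0 20 0 0 0; 0 0 36.5 0 0 0; 0 0 36.5 0 0 0; 6 0 36.5 0 0 0; 10 0 36.5 0 0 0; 14 0 36.5 0 0 0; 18 0 36.5 0 0 0; 22 0 36.5 0 0 0'
```

```text
time_s: 5.8
tcp_pos: [0.5769, -0.0577, 0.067]
eef_rot: [3.141, 0.0, 1.583]
force: [-0.7, -0.5, 0.8]
finger_gap: 0.0003
finger_force: 0.4
```

```bash
python3 -m pendant '4 0 1 0 0 0; 8 0 1 0 0 0; 12 0 1 0 0 0; 16 0 1 0 0 0; 20 0 1 0 0 0; 24 0 1 0 0 0; 28 0 1 0 0 0; 32 0 1 0 0 0'
python3 - <<'E'
from h import *
go([576.5,-80,52]);a,d=grab('side');b,_=grab('top')
c=np.vstack([cv2.resize(a[140:260,150:350],None,fx=2.4,fy=2.4),cv2.resize(b[160:250,120:320],None,fx=2.4,fy=2.4)])
cv2.imwrite('pics/s4.png',cv2.cvtColor(c,cv2.COLOR_RGB2BGR))
E
```

```text
time_s: 6.8
tcp_pos: [0.5764, -0.0255, 0.0659]
eef_rot: [3.142, -0.0, 1.583]
force: [-0.3, -1.0, 1.0]
finger_gap: 0.0002
finger_force: 0.3
rows [-54.5  -0.6  -0.1] [ 0.   -0.   -0.06] F [-0.3 -1.   1. ] t 6.8
```

View pics/s4.png

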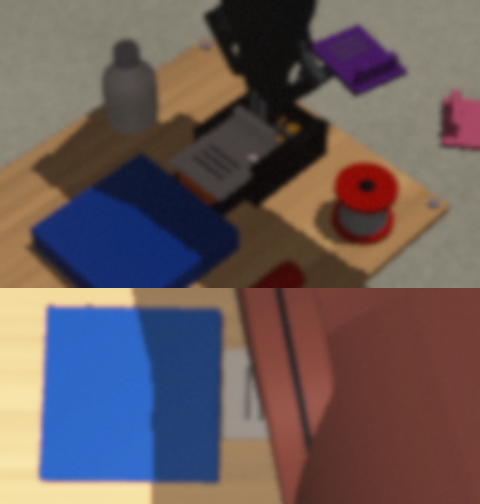

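The cover is sliding straight over the pressed tab, with its front near the pad edge (top crop ~(222,395)). Continue.

```bash
python3 -m pendant '5 0 0 0 0 0; 10 0 0 0 0 0; 15 0 0 0 0 0; 20 0 0 0 0 0; 25 0 0 0 0 0; 30 0 0 0 0 0; 35 0 0 0 0 0; 40 0 0 0 0 0'
python3 -m pendant '5 0 0 0 0 0; 10 0 0 0 0 0; 15 0 0 0 0 0; 20 0 0 0 0 0; 25 0 0 0 0 0; 30 0 0 0 0 0; 35 0 0 0 0 0; 40 0 0 0 0 0'
python3 - <<'E'
from h import *
a,d=grab('side');b,_=grab('top')
c=np.vstack([cv2.resize(a[140:260,150:350],None,fx=2.4,fy=2.4),cv2.resize(b[160:250,120:320],None,fx=2.4,fy=2.4)])
cv2.imwrite('pics/s5.png',cv2.cvtColor(c,cv2.COLOR_RGB2BGR))
h=cv2.cvtColor(b,cv2.COLOR_RGB2HSV)
m=cv2.inRange(h,np.array((0,0,70)),np.array((180,60,255)));m[:, :136]=0;m[:,214:]=0;m[:185]=0;m[225:]=0
v,u=np.nonzero(m);print(u.min(),u.max(),v.min(),v.max(),ray('top',np.percentile(u,1)-.5,204,.046)) if len(u) else print(0)
E
```

```text
time_s: 7.9
tcp_pos: [0.5759, 0.0146, 0.0658]
eef_rot: [-3.142, -0.0, 1.583]
force: [-0.3, 0.2, -0.5]
finger_gap: 0.0001
finger_force: 0.2
time_s: 8.9
tcp_pos: [0.5754, 0.0545, 0.0658]
eef_rot: [-3.142, -0.0, 1.583]
force: [-0.9, -0.8, 0.1]
finger_gap: 0.0002
finger_force: 0.2
0
```

View pics/s5.png

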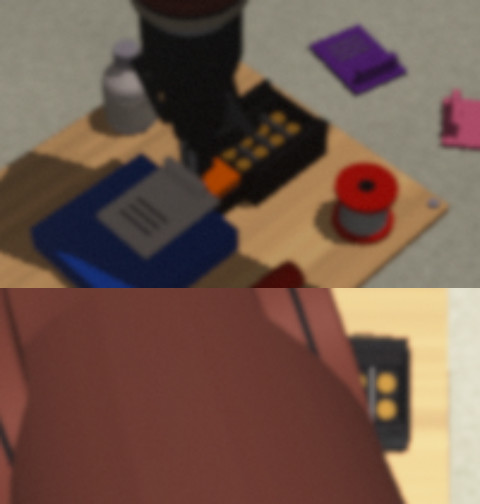

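```bash
python3 - <<'E'
from h import *
for u,v in((98,215),(146,258)):print(ray('side',150+u/2.4,140+v/2.4,.043))
E
```

```text
[0.60092863 0.13911921 0.043     ]
[0.54135021 0.13953247 0.043     ]
```

The cover lies on the pad with its front at y ≈ 139.5 mm, so its middle is ≈ 99.5 and 25 mm remain. Push slowly, back off and lift.

```bash
python3 -m pendant '4 0 0 0 0 0; 8 0 0 0 0 0; 12 0 0 0 0 0; 16 0 0 0 0 0; 19 0 0 0 0 0; 22 0 0 0 0 0; 24 0 0 0 0 0; 25 0 0 0 0 0'
python3 -m pendant '-4 0 0 0 0 0; -12 0 0 0 0 0; -12 0 -50 0 0 0; -12 0 -100 0 0 0; -60 0 -120 0 0 0; -120 0 -120 0 0 0; -180 0 -120 0 0 0; -240 0 -120 0 0 0'
python3 -m pendant '-60 0 0 0 0 0; -120 0 0 0 0 0; -120 0 0 0 0 0; -120 0 0 0 0 0'
python3 - <<'E'
from h import *
a,d=grab('side');b,dd=grab('top')
c=np.vstack([cv2.resize(a[140:260,150:350],None,fx=2.4,fy=2.4),cv2.resize(b[160:250,120:320],None,fx=2.4,fy=2.4)])
cv2.imwrite('pics/s6.png',cv2.cvtColor(c,cv2.COLOR_RGB2BGR))
h=cv2.cvtColor(b,cv2.COLOR_RGB2HSV)
m=cv2.inRange(h,np.array((0,0,70)),np.array((180,70,255)));m[:, :136]=0;m[:,214:]=0;m[:168]=0;m[240:]=0
k=max(cv2.findContours(m,cv2.RETR_EXTERNAL,cv2.CHAIN_APPROX_NONE)[0],key=cv2.contourArea)
print(cv2.minAreaRect(np.array([ray('top',u,v,.045)[:2]*1000 for u,v in k[:,0]],np.float32)))
E
```

```text
time_s: 10.0
tcp_pos: [0.5751, 0.0793, 0.0658]
eef_rot: [3.142, -0.0, 1.583]
force: [-0.0, -1.1, 0.4]
finger_gap: 0.0003
finger_force: 0.3
time_s: 11.0
tcp_pos: [0.5776, -0.1635, 0.1861]
eef_rot: [3.141, 0.0, 1.582]
force: [1.3, -0.0, 0.5]
finger_gap: 0.0004
finger_force: 0.0
time_s: 11.5
tcp_pos: [0.5792, -0.2807, 0.1856]
eef_rot: [-3.141, -0.001, 1.582]
force: [0.3, 1.1, -0.4]
finger_gap: 0.0001
finger_force: 0.0
((573.4547729492188, 124.65487670898438), (60.01303482055664, 81.95663452148438), 1.192988395690918)
```

View pics/s6.png

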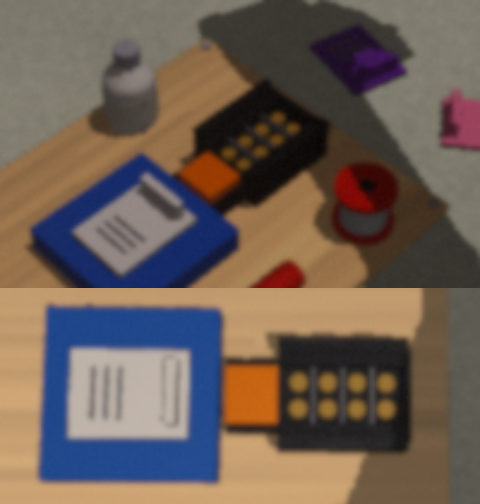

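The cover lies flat and centred on the pad at (573.5, 124.7) mm against a target of (574, 125). The tab is down and the bystanders are unmoved.

```bash
python3 -c "
from bench import bot
print(bot.hand_in())"
```

```text
the job is handed in; nothing more can be done
None
```

I pressed the tab to its stop and pushed the cover onto the blue pad, where it lies flat within about 1 mm of the pad's centre; the bottle, spool and screwdriver were not touched, and the job was handed in at about 11.6 s (hand-in returned no verdict).

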